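Turn the capacitor's code plate to the bench reader

ROBOT

A 7-joint arm with a two-finger parallel gripper is mounted at the origin on a cart in front of the work surface, level with it; the furniture and walls round the work are solid. World frame = base frame: x ahead of the robot, y to its left, z up, the work surface at z = 0. Lengths are in mm, angles in rad, forces in N, time in s.
With the tool pointing down it reaches from about 400 to 875 mm from the base axis. Payload 19.3 kg.
Tool frame: the origin (TCP) lies midway between the tips of the shut fingers; the grasp point (between the pads) lies 19 mm behind it; z points along the fingers, y is the line along which they close (so a half turn about z gives the same grasp; the last joint's range is limited). The gripper opens to 85 mm and grips with 20 to 120 N. Pads are 22 mm wide; open, the fingers measure 114 mm over their backs; the gripper's body (76 mm by 85 mm) begins 54 mm behind the grasp point. The pads swing forward as they close: fully open they stand 13 mm farther back than shut.
Start: joints at [1.05, 0.521, -0.036, 1.599, 0.021, 1.021, -0.113], TCP at [272.276, -562.566, 231.291] pointing down, gripper open.
Joint ranges: [-2.91, 2.91], [-0.3, 2.13], [-1.5, 1.42], [0.17, 2.43], [-1.26, 4.41], [0.16, 1.93], [-2.52, 2.52]. Speed limits (rad/s): [1.89, 1.89, 2.39, 2.39, 3.01, 3.01, 3.01].

INTERFACE

Orientations are given as a unit quaternion [w, x, y, z].
In Python, from plant import monitor, optics, order, finder gives the robot as it stands. The module is installed in compiled form; this text tells all that it offers.
- The arm moves only by the tool arm_command, never from a script. Its argument "deltas" is a list of rows, each a list of 3 entries, a list of its own where there are three numbers: the shift along the tool's x, y, z as a fraction of full scale, then the turn, a rotation vector about the tool's x, y, z as a fraction of full scale, then the finger opening in mm, from 0 to 85.4. A call has 1 to 8 rows; each row is the pose to reach, as a shift and turn from the pose commanded when the call began, along the tool's axes at that moment, turning the shorter way round; what a row does not reach only later rows make up. Full scale, the value 1, is 0.25 m for a shift and pi rad for a turn. A row lasts 1/12 s, in which the tool goes at most 41.7 mm and 7.16 degrees, less where a joint would pass 70% of its speed; a pose out of reach is approached as far as the arm can. A call with a number of a shift or a turn outside -1 to 1 is refused whole. A call with a gripper value outside its range is refused whole. The fingers move at their own pace and stop on an object; "squeeze" is the grip in N (left out, the last holds). Time passes only in rows, so rows that repeat a pose let the fingers close. It gives the time, the measured TCP pose, the force, the opening and the grip force at its end, in the units of the state.
- monitor.get_state(): the state, without advancing time (a new reading comes with each control period).
- optics.read_camera(name): name is "scene" or "top" or "wrist"; returns a dict with "pixels" (384x512x3 uint8, blue, green, red), "depth" (384x512 float32, mm along the optical axis (not along the pixel's ray), 0 where there is no reading), "intrinsics" (3x3 intrinsics, pixels), "extrinsics" (4x4, takes a point from camera to world coordinates). Camera axes: x right, y up, looking along -z (the intrinsics and any distortion apply to the point x, -y, -z); pixel columns grow to the right and rows downward; lengths in mm; the calibration is good to about 2 mm. A picture is of the moment at which its call begins.
- order.hand_in(): hands the job in; it is judged then, once.
Trained networks look in the newest picture that a camera, given by its name, has taken for a name from the list of things; names that differ only in an ending like _2 or _b are one class to them, and where a whole thing is asked for, a point or a joint stands for the part that bears it (a point fixed in the world has none). Each returns a list of dicts, best first, with "score" (0 to 1); they miss things now and then, are a little off and sometimes report something else, mostly with a low value. They report only what shows in the picture. A call takes as long as a camera call.
- finder.search_frame(name, camera): "at" ([column, row] as shares, 0 to 1, of the picture: columns of its width, rows of its height, amid what is visible of it).
- finder.silhouettes(name, camera): "pixels" (384x512 bool, what is visible of it) and "at" ([column, row] as shares, 0 to 1, of the picture: columns of its width, rows of its height, amid what is visible of it).
The state is a dict: "t": time; "q": joint angles; "qvel": joint speeds; "effort": joint torques, N m; "ee_pos": TCP position; "tool_rot": TCP orientation; "contact_force": force on the tool from outside, world axes, zero at the start; "ft_torque": the same for the moment, N m; "opening": opening from 0.0 (shut) to 1.0 (fully open); "finger_force": force on a finger pad.
Only numpy, scipy, OpenCV 4.12 (cv2) and the standard library are available. Lean on these libraries where they do the work, as an engineer would, in place of code of your own. Each camera call takes 0.05 s, during which the arm holds its last target. There are 200 camera calls.

TASK

The capacitor standing on the code reader's round pad does not have its code plate facing the reader. Turn it so that the code plate squarely faces the reader's window, and leave it standing upright, wholly on the pad. Leave the shorter, fatter capacitor beside the reader alone.

Things in the scene. Friction and masses are not known exactly. Their poses are not given: they have to be found in the camera images.
- cap_center (a point): Loose capacitor to be turned: an upright aluminium can, 44 mm in diameter, 95 mm tall, 110 to 230 g, standing near the middle of the reader's round pad. This point is on its axis, half-way up (47.5 mm above its foot). z up; x points out through the middle of its code plate. On its flat top are two screw terminals 6 mm high, one to either side (along y), and a small white vent plug near the rim on the plate's side. It turns on the pad with plain friction.
- cap_plate (a point): Middle of the outer face of the capacitor's code plate: a white raised plate with black dots, 22 mm wide, 30 mm high, 24 mm out from the can's axis, between 12 and 42 mm above the can's foot (the can is plain round above that). The point is 27 mm above the foot.
- reader: Code reader, fixed: grey block (70 mm wide, top at z 88 mm) with a dark window, before it a round black pad 90 mm across, top at z 7 mm. Origin: pad's middle, at bench height. x points level from there to the window's middle, 82 mm off; z up. Caution: electric screwdrivers hang over the bench to the left, the nearest (red) over x 0.42, y 0.08 m, tip 0.2 m up; swing past them with the arm drawn in.
- spare_cap: Another aluminium capacitor, shorter and fatter (54 mm in diameter, 58 mm tall), standing on the bench about 130 to 150 mm from the pad's middle; not to be disturbed. Origin: centre of its underside, z up.

How it is judged (in metres and radians):
At the end, for the whole second after the job is handed in: The capacitor stands upright on the pad (tilt under 6 degrees), its axis within 20 mm of the pad's middle, and its code plate faces the window, pointing within 15 degrees of the reader's x direction (angle between the x axis of cap_center and the x axis of reader, either way round below 0.26 rad and x of cap_plate in the frame of reader above 0 m and horizontal distance between cap_center and reader below 0.02 m and z of cap_center in the frame of reader between 0.05 and 0.059 m and angle between cap_center's own z axis and vertical below 0.1 rad); the robot touches nothing.
It fails at once if the shorter, fatter capacitor is moved by more than 15 mm or tipped (distance of spare_cap from where it was at the start of the episode above 0.015 m or angle between spare_cap's own z axis and vertical above 0.3 rad).
It also fails if it takes over 45 s, if anything falls off the work surface, if the arm or the gripper's body presses on something with over 40 N, if the wrist force passes 120 N, or if a joint passes its speed limit or range.

## Working session

There is one attempt and no reset: what is moved stays moved. The work goes in short steps, Python scripts to look and compute and a tool call to move; the robot and the scene stay as the last step left them, time stands still between calls to the robot, and variables do not carry over. Pictures are saved under pics/ and viewed, at most 10 in all, crops included, and the job is handed in when it is done.

Besides the shell and the picture viewer there is one more tool, called in YAML: its name, and indented under it one key for each argument. arm_command: Moves the arm, as the interface text tells. Shift numbers are shares of 0.25 m and turn numbers shares of pi rad, none past 1 either way. Its arguments: {"type":"object","properties":{"deltas":{"type":"array"},"squeeze":{"type":"number"}},"required":["deltas"]}

```bash
mkdir -p pics; cat > h.py <<'E'
import numpy as np, cv2
from plant import monitor, optics, order, finder
def pts(c):
    d=c["depth"];K=c["intrinsics"];v,u=np.mgrid[:384,:512]
    P=np.stack([(u-K[0,2])/K[0,0]*d,-(v-K[1,2])/K[1,1]*d,-d,np.ones_like(d)],-1)
    return (P@np.array(c["extrinsics"]).T)[...,:3]
E
python3 - <<'E'
from h import *
ims=[]
s=monitor.get_state();print(s)
for n in("scene","top","wrist"):
    c=optics.read_camera(n);np.savez(n,**c);ims.append(c["pixels"]);W=pts(c)
    print(n,np.round(c["extrinsics"],2).tolist(),np.round(c["intrinsics"],1).tolist())
    for o in("cap_center","cap_plate","reader","spare_cap"):
        for r in finder.silhouettes(o,n)[:2]:
            m=r["pixels"]&(c["depth"]>0);p=W[m]
            print(o,round(r["score"],2),np.round(np.array(r["at"])*[512,384]),m.sum(),np.round(np.median(p,0)) if len(p) else 0,np.round(np.percentile(p,[2,98],axis=0)).tolist() if len(p) else 0)
cv2.imwrite("pics/a.png",cv2.resize(np.hstack(ims[:2]),(800,300)))
cv2.imwrite("pics/top.png",ims[1])
E
```

```text
{'t': 0.0, 'q': array([ 1.04978147,  0.52202707, -0.03631818,  1.59995502,  0.02118127,
        1.02106357, -0.11282   ]), 'qvel': array([ 1.75288334e-04,  3.56075282e-04, -6.85919102e-06, -1.49924759e-03,
       -3.88649539e-04, -3.74163068e-07, -1.19391132e-03]), 'effort': array([ 1.84137796e-03, -9.27096248e+01,  1.98042780e+00, -3.69940639e+01,
        1.78422761e-02,  8.24717368e-03,  4.46626484e-05]), 'ee_pos': array([ 272.15025034, -562.300988  ,  230.73665434]), 'tool_rot': array([-5.13063729e-04,  9.74708432e-01,  2.23479724e-01, -1.49537213e-04]), 'contact_force': array([-0.25914053, -0.90144168, -0.41028412]), 'ft_torque': array([-0.02920436,  0.0611774 , -0.00804635]), 'finger_force': 0.0, 'opening': 0.997476420177239}
scene [[-0.73, 0.46, -0.51, 75.77], [-0.68, -0.48, 0.55, 165.52], [0.0, 0.75, 0.67, 637.47], [0.0, 0.0, 0.0, 1.0]] [[350.8, 0.0, 259.5], [0.0, 350.8, 190.8], [0.0, 0.0, 1.0]]
cap_center 0.87 [251. 206.] 766 [ 484. -247.   68.] [[473.0, -295.0, 6.0], [564.0, -235.0, 106.0]]
cap_plate 0.74 [252. 207.] 676 [ 483. -244.   72.] [[473.0, -272.0, 13.0], [509.0, -2
[... 241 characters left out ...]
1.0, -0.0, -0.01, -319.3], [-0.01, 0.11, 0.99, 913.99], [0.0, 0.0, 0.0, 1.0]] [[379.3, 0.0, 251.0], [0.0, 379.3, 190.0], [0.0, 0.0, 1.0]]
cap_center 0.55 [226. 175.] 413 [ 492. -258.  102.] [[476.0, -277.0, 23.0], [516.0, -237.0, 107.0]]
cap_plate 0.55 [239. 153.] 2904 [ 568. -284.    7.] [[455.0, -339.0, 0.0], [636.0, -212.0, 90.0]]
reader 0.94 [239. 150.] 2969 [ 568. -283.    7.] [[453.0, -338.0, 0.0], [636.0, -212.0, 90.0]]
spare_cap 0.87 [285. 194.] 494 [ 465. -391.   59.] [[442.0, -416.0, 9.0], [493.0, -367.0, 64.0]]
wrist [[0.44, 0.87, 0.24, 333.29], [-0.9, 0.42, 0.12, -532.3], [0.0, -0.27, 0.96, 373.77], [0.0, 0.0, 0.0, 1.0]] [[282.3, 0.0, 259.2], [0.0, 282.3, 191.0], [0.0, 0.0, 1.0]]
```

```bash
python3 - <<'E'
from h import *
t=dict(np.load("top.npz"));s=dict(np.load("scene.npz"))
a=cv2.resize(t["pixels"][100:220,170:320],(750,600),interpolation=cv2.INTER_CUBIC)
b=cv2.resize(s["pixels"][130:250,180:330],(750,600),interpolation=cv2.INTER_CUBIC)
cv2.imwrite("pics/t1.png",a);cv2.imwrite("pics/s1.png",b)
W=pts(t);D=t["depth"]>0
z=W[...,2]
box=(W[...,0]>430)&(W[...,0]<660)&(W[...,1]<-190)&(W[...,1]>-430)&D
# reader block top z~88 
m=box&(abs(z-88)<4)&(W[...,0]>520);p=W[m][:,:2].astype(np.float32);print("readertop",m.sum(),cv2.minAreaRect(p),cv2.boxPoints(cv2.minAreaRect(p)).round(0).tolist())
# pad
m=box&(abs(z-7)<3)&(W[...,0]<600);p=W[m];print("pad",m.sum(),np.percentile(p,[1,50,99],axis=0).round().tolist())
# can top z~102
m=box&(z>97)&(z<112);p=W[m][:,:2].astype(np.float32);print("cantop",m.sum(),cv2.minEnclosingCircle(p),p.mean(0))
m=box&(z>104.5);print("high",m.sum(),W[m].round(0).tolist()[:40])
m=box&(z>53)&(z<65)&(W[...,1]<-350)&(W[...,0]<510);p=W[m][:,:2].astype(np.float32);print("spare",cv2.minEnclosingCircle(p))
E
```

```text
readertop 863 ((612.3554077148438, -343.5589599609375), (81.31538391113281, 176.7258758544922), 3.270850896835327) [[567.0, -258.0], [577.0, -434.0], [658.0, -429.0], [648.0, -253.0]]
pad 941 [[440.0, -417.0, 4.0], [501.0, -270.0, 6.0], [595.0, -196.0, 10.0]]
cantop 324 ((568.5228271484375, -332.9783935546875), 126.19840240478516) [ 502.1591  -262.06027]
high 118 [[646.0, -416.0, 105.0], [645.0, -420.0, 108.0], [645.0, -422.0, 109.0], [645.0, -424.0, 108.0], [645.0, -426.0, 109.0], [644.0, -428.0, 110.0], [640.0, -413.0, 115.0], [640.0, -415.0, 116.0], [640.0, -417.0, 118.0], [639.0, -419.0, 118.0], [639.0, -421.0, 120.0], [638.0, -423.0, 122.0], [638.0, -425.0, 122.0], [638.0, -427.0, 121.0], [637.0, -429.0, 123.0], [634.0, -413.0, 126.0], [635.0, -416.0, 126.0], [633.0, -417.0, 129.0], [633.0, -419.0, 129.0], [633.0, -422.0, 129.0], [633.0, -423.0, 130.0], [632.0, -425.0, 132.0], [631.0, -427.0, 135.0], [631.0, -429.0, 137.0], [628.0, -414.0, 138.0], [628.0, -416.0, 139.0], [628.0, -418.0, 138.0], [627.0, -420.0, 141.0], [627.0, -422.0, 143.0], [627.0, -424.0, 142.0], [626.0, -426.0, 144.0], [626.0, -428.0, 146.0], [626.0, -430.0, 146.0], [626.0, -414.0, 140.0], [622.0, -415.0, 150.0], [622.0, -417.0, 149.0], [621.0, -418.0, 153.0], [622.0, -421.0, 151.0], [621.0, -422.0, 153.0], [621.0, -424.0, 154.0]]
spare ((467.5762939453125, -392.6144104003906), 26.879297256469727)
```

View pics/a.png

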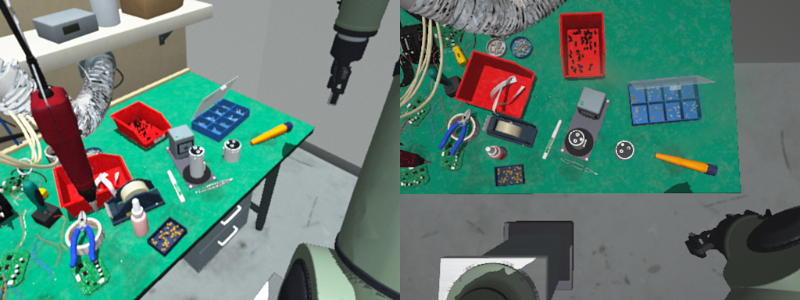

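View pics/t1.png

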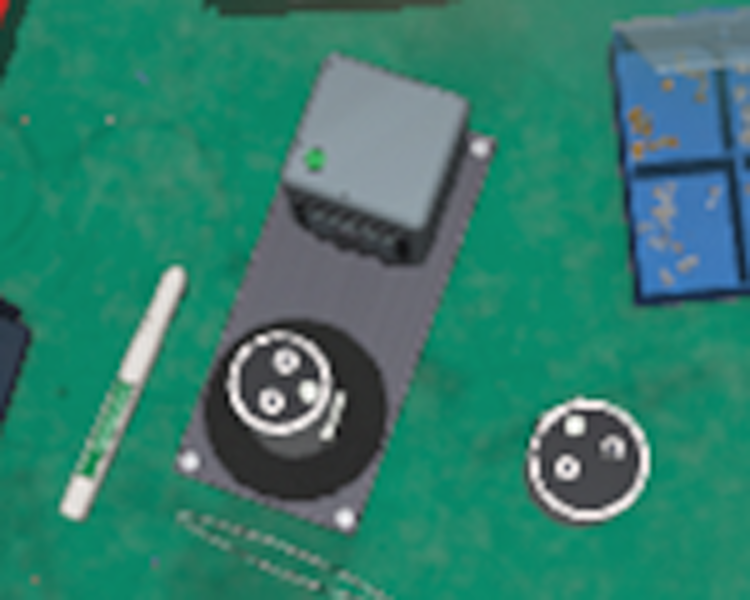

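View pics/s1.png

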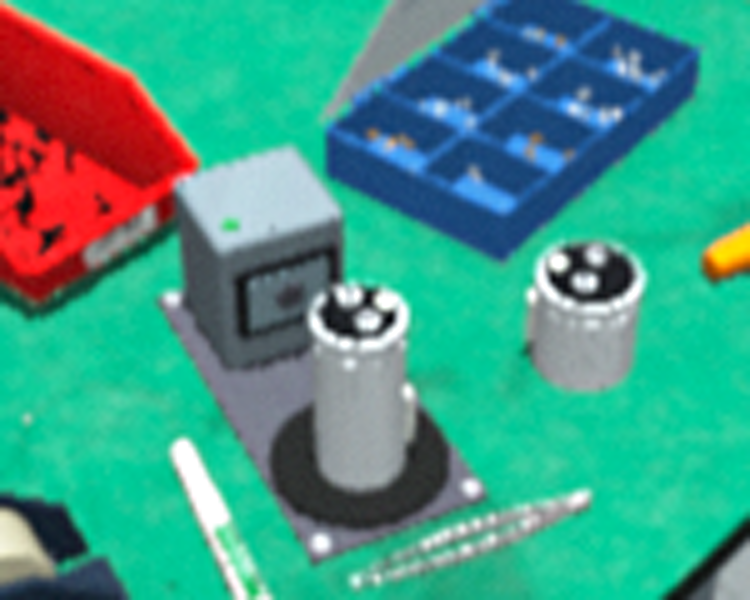

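```bash
python3 - <<'E'
from h import *
t=dict(np.load("top.npz"));W=pts(t);D=t["depth"]>0;z=W[...,2]
b=lambda x0,x1,y0,y1:(W[...,0]>x0)&(W[...,0]<x1)&(W[...,1]>y0)&(W[...,1]<y1)&D
m=b(530,660,-340,-220)&(abs(z-88)<4);p=W[m][:,:2].astype(np.float32);r=cv2.minAreaRect(p);print("readertop",m.sum(),r,cv2.boxPoints(r).round(0).tolist())
m=b(430,560,-330,-200)&(z>97)&(z<105.5);p=W[m][:,:2].astype(np.float32);print("cantop",m.sum(),cv2.minEnclosingCircle(p),np.median(z[m]))
m=b(430,560,-330,-200)&(z>105.5);print(W[m].round(0).tolist())
g=t["pixels"].max(-1)
m=b(430,560,-340,-190)&(abs(z-6)<5)&(g<60);p=W[m];print("pad",m.sum(),cv2.minEnclosingCircle(p[:,:2].astype(np.float32)),np.median(p[:,2]))
E
```

```text
readertop 857 ((608.6489868164062, -296.4596252441406), (69.57494354248047, 65.70825958251953), 69.50609588623047) [[566.0, -318.0], [627.0, -341.0], [652.0, -275.0], [590.0, -252.0]]
cantop 272 ((497.1925354003906, -255.76141357421875), 21.806833267211914) 102.690053720072
[[508.0, -260.0, 107.0], [508.0, -262.0, 106.0], [509.0, -265.0, 106.0], [506.0, -254.0, 107.0], [506.0, -258.0, 108.0], [506.0, -260.0, 107.0], [506.0, -263.0, 108.0], [504.0, -256.0, 106.0], [504.0, -258.0, 107.0], [504.0, -261.0, 108.0], [502.0, -241.0, 106.0], [502.0, -256.0, 106.0], [502.0, -258.0, 108.0], [502.0, -260.0, 106.0], [495.0, -260.0, 106.0], [495.0, -267.0, 108.0], [495.0, -269.0, 107.0], [495.0, -271.0, 106.0], [493.0, -267.0, 106.0], [491.0, -241.0, 106.0], [491.0, -250.0, 107.0], [491.0, -252.0, 107.0], [491.0, -254.0, 107.0], [491.0, -256.0, 107.0], [491.0, -269.0, 106.0], [489.0, -250.0, 106.0], [489.0, -252.0, 106.0], [488.0, -254.0, 110.0], [489.0, -256.0, 106.0], [489.0, -267.0, 107.0], [489.0, -271.0, 107.0], [487.0, -250.0, 107.0], [487.0, -252.0, 106.0], [487.0, -254.0, 107.0], [484.0, -250.0, 109.0], [485.0, -252.0, 106.0], [485.0, -254.0, 106.0], [485.0, -265.0, 106.0], [482.0, -265.0, 106.0], [480.0, -248.0, 106.0]]
pad 552 ((497.32244873046875, -257.39324951171875), 43.652076721191406) 6.703520989373828
```

The top view shows the can at crop (279,382) with its vent and plate pointing to image right/slightly down (vent at 310,392), so its plate yaw is about -110°. The reader faces up and slightly to the right, yaw about -20°. The scene view agrees, with the plate on the right side of the can. The spare stands clear at (590,310). The plan is to turn the can +90° about vertical at (497,-256). I move there first at travel height.

arm_command:
  deltas:
    - [[0.05, -0.03, 0], [0, 0, 0], 85]
    - [[0.15, -0.08, 0], [0, 0, 0], 85]
    - [[0.27, -0.14, 0], [0, 0, 0], 85]
    - [[0.4, -0.21, 0], [0, 0, 0], 85]
    - [[0.52, -0.28, 0], [0, 0, 0], 85]
    - [[0.62, -0.33, 0], [0, 0, 0], 85]
    - [[0.67, -0.356, 0], [0, 0, 0], 85]
    - [[0.67, -0.356, 0], [0, 0, 0], 85]
  squeeze: 30

```text
t: 1.42
ee_pos: [387.1, -405.9, 231.5]
tool_rot: [-0.0, 0.974, 0.226, 0.001]
contact_force: [0.3, -0.6, 0.6]
opening: 0.997
finger_force: 0.0
```

arm_command:
  deltas:
    - [[0.05, -0.03, 0], [0, 0, 0], 85]
    - [[0.15, -0.08, 0], [0, 0, 0], 85]
    - [[0.27, -0.14, 0], [0, 0, 0], 85]
    - [[0.4, -0.21, 0], [0, 0, 0], 85]
    - [[0.52, -0.27, 0], [0, 0, 0], 85]
    - [[0.61, -0.32, 0], [0, 0, 0], 85]
    - [[0.66, -0.345, 0], [0, 0, 0], 85]
    - [[0.66, -0.345, 0], [0, 0, 0], 85]

```text
t: 2.08
ee_pos: [497.1, -256.9, 231.3]
tool_rot: [-0.0, 0.974, 0.225, 0.0]
contact_force: [0.2, -1.0, 0.3]
opening: 0.996
finger_force: 0.0
```

```bash
python3 - <<'E'
from h import *
s=monitor.get_state();print(s["t"],s["q"].round(2),s["ee_pos"].round(1),s["tool_rot"].round(3))
c=optics.read_camera("wrist");W=pts(c)
for r in finder.silhouettes("cap_center","wrist")[:1]:
    m=r["pixels"]&(c["depth"]>0)&(W[...,2]>97)&(W[...,2]<112);p=W[m][:,:2].astype(np.float32);print(r["score"],m.sum(),cv2.minEnclosingCircle(p) if m.any() else 0)
cv2.imwrite("pics/w1.png",c["pixels"])
E
```

```text
2.0833 [ 0.47  0.42 -0.13  1.77  0.06  0.95 -0.8 ] [ 497.1 -256.9  231.3] [-0.     0.974  0.225  0.   ]
0.78 1468 ((494.8289794921875, -255.91180419921875), 21.872982025146484)
```

View pics/w1.png

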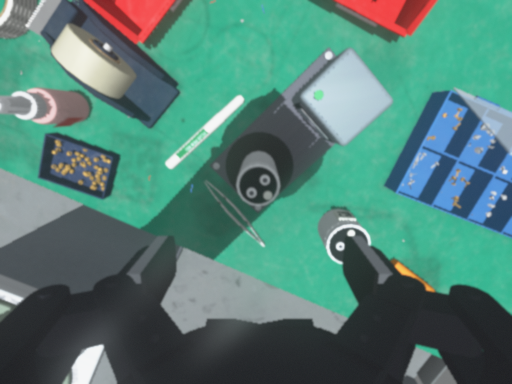

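The wrist view shows the can at (258,180) with its vent and terminals, and the spare at (345,238) clear of the descent path. The wrist and top measurements of the axis agree within 2.5 mm, so I descend.

arm_command:
  deltas:
    - [[-0.002, -0.005, 0.05], [0, 0, 0], 85]
    - [[-0.002, -0.005, 0.15], [0, 0, 0], 85]
    - [[-0.002, -0.005, 0.28], [0, 0, 0], 85]
    - [[-0.002, -0.005, 0.42], [0, 0, 0], 85]
    - [[-0.002, -0.005, 0.54], [0, 0, 0], 85]
    - [[-0.002, -0.005, 0.64], [0, 0, 0], 85]
    - [[-0.002, -0.005, 0.7], [0, 0, 0], 85]
    - [[-0.002, -0.005, 0.7], [0, 0, 0], 85]

```text
t: 2.85
ee_pos: [491.8, -259.7, 53.4]
tool_rot: [-0.001, 0.975, 0.223, -0.002]
contact_force: [-0.7, 0.4, -0.3]
opening: 0.997
finger_force: 0.0
```

arm_command:
  deltas:
    - [[0, 0, 0], [0, 0, 0], 60]
    - [[0, 0, 0], [0, 0, 0], 55]
    - [[0, 0, 0], [0, 0, 0], 51]
    - [[0, 0, 0], [0, 0, 0], 48]
    - [[0, 0, 0], [0, 0, 0], 46]
    - [[0, 0, 0], [0, 0, 0], 42]
    - [[0, 0, 0], [0, 0, 0], 38]
    - [[0, 0, 0], [0, 0, 0], 38]
  squeeze: 30

```text
t: 3.52
ee_pos: [494.6, -259.2, 57.0]
tool_rot: [0.0, 0.975, 0.224, 0.0]
contact_force: [-2.3, 0.6, 10.6]
opening: 0.493
finger_force: 29.2
```

Gripped at an opening of about 42 mm with 29 N. Now I turn it +90° about vertical, which is negative about tool z, in two halves.

arm_command:
  deltas:
    - [[0, 0, 0], [0, 0, -0.02], 38]
    - [[0, 0, 0], [0, 0, -0.055], 38]
    - [[0, 0, 0], [0, 0, -0.09], 38]
    - [[0, 0, 0], [0, 0, -0.125], 38]
    - [[0, 0, 0], [0, 0, -0.16], 38]
    - [[0, 0, 0], [0, 0, -0.195], 38]
    - [[0, 0, 0], [0, 0, -0.23], 38]
    - [[0, 0, 0], [0, 0, -0.25], 38]

```text
t: 4.18
ee_pos: [494.8, -259.4, 57.1]
tool_rot: [0.001, 0.813, 0.582, 0.0]
contact_force: [0.4, -0.1, 6.6]
opening: 0.493
finger_force: 29.8
```

arm_command:
  deltas:
    - [[0, 0, 0], [0, 0, -0.02], 38]
    - [[0, 0, 0], [0, 0, -0.055], 38]
    - [[0, 0, 0], [0, 0, -0.09], 38]
    - [[0, 0, 0], [0, 0, -0.125], 38]
    - [[0, 0, 0], [0, 0, -0.16], 38]
    - [[0, 0, 0], [0, 0, -0.195], 38]
    - [[0, 0, 0], [0, 0, -0.23], 38]
    - [[0, 0, 0], [0, 0, -0.25], 38]

```text
t: 4.85
ee_pos: [494.8, -259.4, 57.1]
tool_rot: [0.001, 0.529, 0.849, 0.0]
contact_force: [1.1, -0.1, 8.3]
opening: 0.497
finger_force: 30.0
```

arm_command:
  deltas:
    - [[0, 0, 0], [0, 0, 0], 38]
    - [[0, 0, 0], [0, 0, 0], 38]
    - [[0, 0, 0], [0, 0, 0], 38]

```text
t: 5.1
ee_pos: [494.8, -259.4, 57.1]
tool_rot: [0.001, 0.531, 0.847, 0.0]
contact_force: [-0.4, -0.0, 8.2]
opening: 0.497
finger_force: 30.0
```

arm_command:
  deltas:
    - [[0, 0, 0], [0, 0, 0], 46]
    - [[0, 0, 0], [0, 0, 0], 50]
    - [[0, 0, 0], [0, 0, 0], 60]
    - [[0, 0, 0], [0, 0, 0], 75]
    - [[0, 0, 0], [0, 0, 0], 85]
    - [[0, 0, 0], [0, 0, 0], 85]
    - [[0, 0, 0], [0, 0, 0], 85]
    - [[0, 0, 0], [0, 0, 0], 85]

```text
t: 5.77
ee_pos: [494.2, -259.0, 56.3]
tool_rot: [-0.0, 0.531, 0.847, 0.0]
contact_force: [-0.3, -0.2, 0.6]
opening: 0.994
finger_force: 0.0
```

arm_command:
  deltas:
    - [[0, 0, -0.04], [0, 0, 0], 85]
    - [[0, 0, -0.12], [0, 0, 0], 85]
    - [[0, 0, -0.24], [0, 0, 0], 85]
    - [[0, 0, -0.38], [0, 0, 0], 85]
    - [[0, 0, -0.52], [0, 0, 0], 85]
    - [[0, 0, -0.64], [0, 0, 0], 85]
    - [[0, 0, -0.7], [0, 0, 0], 85]
    - [[0, 0, -0.7], [0, 0, 0], 85]

```text
t: 6.43
ee_pos: [495.5, -259.4, 235.6]
tool_rot: [0.003, 0.531, 0.847, 0.0]
contact_force: [-0.5, -0.2, -0.1]
opening: 0.997
finger_force: 0.0
```

```bash
python3 - <<'E'
from h import *
s=monitor.get_state();print(s["t"],s["q"].round(2),s["ee_pos"].round(1))
for n in("wrist","scene"):
    c=optics.read_camera(n);W=pts(c);np.savez(n+"2",**c);z=W[...,2]
    b=(abs(W[...,0]-497)<45)&(abs(W[...,1]+257)<45)&(c["depth"]>0)
    m=b&(z>98)&(z<106);p=W[m][:,:2].astype(np.float32);print(n,m.sum(),cv2.minEnclosingCircle(p) if m.any() else 0, np.median(z[m]))
    v,u=np.where(b&(z>60));print(u.min(),u.max(),v.min(),v.max())
    cu,cv=int(u.mean()),int(v.mean())
    if n=="wrist": E=c["pixels"][max(0,cv-60):cv+60,max(0,cu-75):cu+75];print(cu,cv)
    else: S=c["pixels"][130:250,180:330]
cv2.imwrite("pics/b.png",np.hstack([cv2.resize(x,(400,320),interpolation=cv2.INTER_CUBIC) for x in(E,S)]))
E
```

```text
6.4333 [ 0.85  0.47 -0.65  1.75  0.33  1.02  0.53] [ 495.5 -259.4  235.6]
wrist 1285 ((493.74969482421875, -257.4495849609375), 22.033199310302734) 103.01760186369211
106 511 153 383
271 324
scene 187 ((492.78460693359375, -257.64532470703125), 22.5341796875) 102.84656789625421
213 279 0 212
```

View pics/b.png

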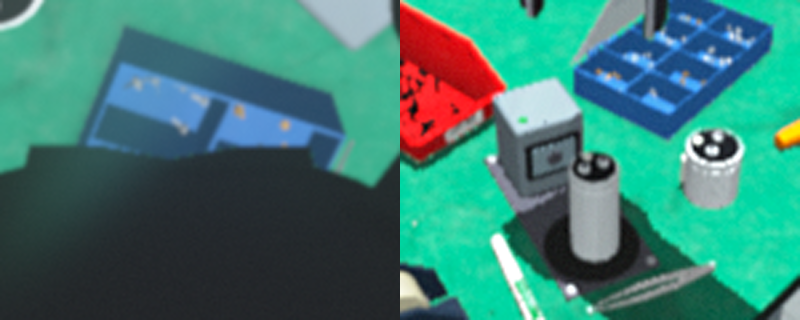

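The can stands upright and its plate no longer shows in the scene view. To check the yaw more finely, I make a rectified wrist view of the can top and the reader.

```bash
python3 - <<'E'
from h import *
c=dict(np.load("wrist2.npz"));K=c["intrinsics"];T=np.linalg.inv(c["extrinsics"])
def proj(P):
    q=np.c_[P,np.ones(len(P))]@T.T;return np.stack([K[0,0]*q[:,0]/-q[:,2]+K[0,2],-K[1,1]*q[:,1]/-q[:,2]+K[1,2]],-1)
def ortho(cx,cy,h,z,S):
    n=400;i,j=np.mgrid[:n,:n];X=cx+h-2*h*i/n;Y=cy+h-2*h*j/n   # up=+x, left=+y
    uv=proj(np.c_[X.ravel(),Y.ravel(),np.full(n*n,z)]).astype(np.float32).reshape(n,n,2)
    return cv2.remap(c["pixels"],uv[...,0],uv[...,1],cv2.INTER_CUBIC)
a=ortho(493.7,-257.4,30,103,0)
b=ortho(545,-270,80,88,0)
e=np.radians(-20);L=27*200/30
cv2.line(a,(200,200),(int(200-L*np.sin(e)),int(200-L*np.cos(e))),(0,0,255),1)
cv2.imwrite("pics/o.png",np.hstack([a,b]))
W=pts(c);z=W[...,2]
m=(W[...,0]>530)&(W[...,0]<670)&(abs(W[...,1]+290)<60)&(abs(z-88)<3);p=W[m][:,:2].astype(np.float32)
print(m.sum(),cv2.minAreaRect(p))
# plate
m=(abs(W[...,0]-494)<40)&(abs(W[...,1]+257)<40)&(z>12)&(z<47);r=np.hypot(W[...,0]-493.7,W[...,1]+257.4)
k=m&(r<30)&(r>20);print(k.sum(),[ (np.degrees(np.arctan2(p[1]+257.4,p[0]-493.7)).round(),p[2].round()) for p in W[k]][:12])
g=c["pixels"].max(-1);m=(abs(W[...,0]-497)<60)&(abs(W[...,1]+257)<60)&(abs(z-7)<4)&(g<60);print("pad",m.sum(),cv2.minEnclosingCircle(W[m][:,:2].astype(np.float32)))
E
```

```text
2377 ((607.4791870117188, -296.6894226074219), (68.78386688232422, 65.82231140136719), 70.19904327392578)
104 [(np.float64(117.0), np.float64(13.0)), (np.float64(134.0), np.float64(13.0)), (np.float64(131.0), np.float64(15.0)), (np.float64(127.0), np.float64(17.0)), (np.float64(124.0), np.float64(20.0)), (np.float64(120.0), np.float64(21.0)), (np.float64(117.0), np.float64(23.0)), (np.float64(114.0), np.float64(24.0)), (np.float64(110.0), np.float64(21.0)), (np.float64(107.0), np.float64(20.0)), (np.float64(103.0), np.float64(16.0)), (np.float64(100.0), np.float64(15.0))]
pad 1600 ((495.609375, -255.9278106689453), 43.95206069946289)
```

View pics/o.png

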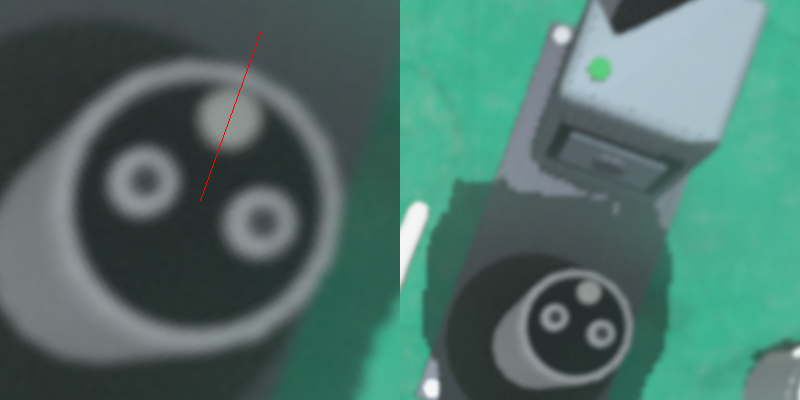

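The rectified view shows terminals at (144,182) and (260,224) and the vent at (230,118). That puts the plate yaw at about -20°, matching the reader's -19.8°, and the axis is about 2 mm from the pad's middle. The arm is clear and the spare is untouched, so I hand in.

```bash
python3 -c "
from plant import order
print(order.hand_in())"
```

```text
the job is handed in; nothing more can be done
None
```

The job is handed in: I turned the capacitor about 90°, and in the last pictures its code plate faced the reader's window to within about 1°, standing upright about 2 mm from the pad's middle, with the arm clear and the spare not touched; the hand-in returned no verdict.

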